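# Lock the silver stock box by feel

### The arm

A 7-joint arm with a two-finger parallel gripper is mounted at the origin on a cart in front of the work surface, level with it; the furniture and walls round the work are solid. World frame = base frame: x ahead of the robot, y to its left, z up, the work surface at z = 0. Lengths are in mm, angles in rad, forces in N, time in s.
With the tool pointing down it reaches from about 400 to 900 mm from the base axis. Payload 5.5 kg.
Tool frame: the origin (TCP) lies at the very end of the fingers, on their centre line; the grasp point (between the pads) lies 19 mm behind it; z points along the fingers, y is the direction in which the jaws open and shut (so a half turn about z gives the same grasp; the last joint's range is limited). The gripper opens to 92 mm and grips with 3 to 60 N. Pads are 19 mm wide; open, the fingers measure 130 mm over their backs; the gripper's body (75 mm by 190 mm) begins 47 mm behind the grasp point.
Start: joints at [-0.983, 0.501, -0.427, 1.55, 0.221, 1.138, -0.21], TCP at [207.39, 616.027, 226.729] pointing down, gripper open.
Joint ranges: [-2.88, 2.88], [-0.31, 2.03], [-1.54, 1.56], [0.2, 2.42], [-1.41, 4.55], [0.19, 2.02], [-2.57, 2.57]. Speed limits (rad/s): [2.57, 2.57, 3.14, 3.14, 3.14, 3.14, 3.14].

### API

Orientations are given as a 3x3 rotation matrix whose columns are the frame's x, y, z axes.
In Python, from rig import bot gives the robot as it stands.
- The arm moves only by the shell command python3 -m creep 'ROWS' [FORCE]. ROWS is JSON, a list of rows, each a list of 5 numbers: the shift along the world's x, y, z in cm, then the turn about the world's z in degrees, then the closure, from -1 (fully open) to 1 (shut), so that 0 is half open. A call has 1 to 12 rows; each row is the pose to reach, as a shift and turn from the pose commanded when the call began; what a row does not reach only later rows make up. A row lasts 1/8 s, in which the tool goes at most 62.5 mm and 10.7 degrees, less where a joint would pass 70% of its speed; a pose out of reach is approached as far as the arm can. A call with a gripper value outside its range is refused whole. The fingers move at their own pace and stop on an object; FORCE is the grip in N (left out, the last holds). Time passes only in rows, so rows that repeat a pose let the fingers close. It gives the time, the measured TCP pose, the force and the opening at its end, in the units of the state.
- bot.get_obs(): the state, without advancing time (a new reading comes with each control period).
- bot.camera(name): name is "scene" or "top" or "wrist"; returns (picture, depth): 480x640x3 uint8, red, green, blue; 480x640 float32, mm along the optical axis (not along the pixel's ray), 0 where there is no reading.
- bot.get_calibration(name): a dict with "camera_matrix" (3x3 intrinsics, pixels), "rvec" (rotation vector, rad) and "tvec" (3), from world to camera coordinates, as OpenCV has them; the wrist camera has in their place "hand_eye" (4x4, takes a point from camera to tool coordinates, whose origin is the TCP and whose axes are the flange's). Camera axes: x right, y down, z forward; pixel columns grow to the right and rows downward; lengths in mm; the calibration is good to about 2 mm. A picture is of the moment at which its call begins: read the wrist's pose just before it. get_calibration takes no time and is no camera call.
- bot.close_job(): hands the job in, once; it reports no verdict.
The state is a dict: "t": time; "joint_positions": joint angles; "qvel": joint speeds; "joint_efforts": joint torques, N m; "eef_pos": TCP position; "eef_rot": TCP orientation; "wrist_force": force on the tool from outside, world axes, zero at the start; "wrist_torque": the same for the moment, N m; "grip_width": opening from 0.0 (shut) to 1.0 (fully open).
Only numpy, scipy, OpenCV 4.12 (cv2) and the standard library are available. Lean on these libraries where they do the work, as an engineer would, in place of code of your own. Each camera call takes 0.05 s, during which the arm holds its last target.

### The job

Lock the green strong box: take the orange-handled key out of its wooden stand, put it down into the steel lock in the lid and, pressing only lightly, rock it gently back and forth until you feel it find the hidden slot and drop fully home. Only then turn it clockwise until its handle lies along the white line on the lid, and leave the key standing in the lock. Never force it, and leave the jar and the eye loupe where they stand.

Things in the scene. Friction and masses are not known exactly. Their poses are not given: they have to be found in the camera images.
- key: Loose key, about 80 g, 96 mm tall, upright in the stand at the start. Origin: centre of its lower end; z up; x along the width of bit and handle. Upward: flat bit 28 mm wide (x), 5 thick (y), 7 tall; neck 5 in diameter to 18 mm; steel guide 28 in diameter to 36 mm; shank 16 in diameter to 54 mm; flat orange handle 32 wide (x), 10 thick (y), 53 to 96 mm. The same after a half turn about z.
- key_tip (a point): Centre of the key's lower end (the key's origin, same axes).
- key_bow (a point): Middle of the orange handle, 80 mm above the key's lower end: the place to grip, across the 10 mm thickness (key y).
- key_stand: Fixed light-wood block 60 x 60 x 40 mm, origin under its centre; in its top a hole 31 mm in diameter and 32 mm deep in which the key stands.
- strong_box: Fixed green steel box, 104 (x) x 144 (y) x 60 mm, origin under its centre; wire handle on the front (-x). In the lid, 15 mm in front of the middle, a steel lock stands up 10 mm. A white line on the lid runs along the box's x through the lock.
- lock (a point): Centre of the mouth of the lock, at the top of its steel collar, 70 mm above the box's underside and 10 mm above the lid; axes as the box, z up. The round bore below is 31 mm in diameter with a lead-in 4 mm deep, flared to about 36 mm. A black dust shutter, which yields without resistance, hides the inside.
- powder_jar: White jar, 41 mm in diameter, 100 mm tall, loose bystander; origin under its centre.
- eye_loupe: Black eye loupe, 41 mm in diameter, 30 mm tall, loose bystander; origin under its centre.
- lock_home (a point): Fixed point on the lock's axis 44 mm below its mouth: where the key's lower end stands when fully home, bit beneath the plate, on a sprung floor (2.5 N, gives 3 mm). Not in the slot it can go no lower than 35 mm; while still passing the slot (down to about 42 mm) it cannot be turned. Once home it turns: free at first, from 0.3 rad off the line pushing the bolt cam (0.05 N m).
- white_line (a point): A point on the white line on the lid, 40 mm behind the lock's axis; the line runs from the lock through here, along the box's x.
- lock_plate (a point): Fixed point on the lock's axis 30 mm below its mouth: the key's lower end meets a hidden sprung plate, which gives at most 4 mm (2.5 N to start, 6.5 N at the end, then hard). Its slot, 6.6 mm wide, 5 deep, right through, stands 0.42 to 1.47 rad anticlockwise of the white line (positive about z). Within 0.06 rad the bit enters: the plate springs up round it, the push goes. The slot does not turn.
- bolt_cam (a joint): Turn of the lock's bolt cam, inside the lock: 0 rad unlocked, about 0.3 rad with the handle along the white line (bolt thrown), 0.5 rad at a firm stop some 0.2 rad past the line. It stays where it is left. It is pushed only by the key turning clockwise.

How it is judged:
By the outcome, as a careful person would: the job done as asked, in the order asked, and still so for the second after the job is handed in, with the robot touching nothing.
It also fails if it takes over 72 s, if anything falls off the work surface, if the arm or the gripper's body presses on something with over 40 N, if the wrist force passes 120 N, or if a joint passes its speed limit or range.

## Working session

There is one attempt and no reset: what is moved stays moved. The work goes in short steps, Python scripts to look and compute and a shell command to move; the robot and the scene stay as the last step left them, time stands still between calls to the robot, and variables do not carry over. Pictures are saved under pics/ and viewed, and the job is handed in when it is done.

```bash
ls; mkdir -p pics; python3 - <<'E'
from rig import bot
import cv2,numpy as np
o=bot.get_obs();print(o)
for n in("scene","top"):
    p,d=bot.camera(n);cv2.imwrite(f"pics/{n}0.png",p[:,:,::-1]);np.savez(f"{n}0.npz",p=p,d=d)
    print(bot.get_calibration(n))
print(bot.get_calibration("wrist"))
E
```

```text
pics
{'t': 0.0, 'joint_positions': array([-0.98280551,  0.50184772, -0.42681024,  1.5514256 ,  0.22082742,
        1.13829666, -0.2102877 ]), 'qvel': array([ 0.00122755,  0.00040145, -0.00045355, -0.00120624,  0.00024219,
        0.00032655, -0.0009688 ]), 'joint_efforts': array([-6.81562178e-04, -5.66602314e+01, -5.81542343e+00, -2.79111099e+01,
       -6.83738454e-02,  3.09676328e-02,  1.84134287e-04]), 'eef_pos': array([207.24189569, 615.3530628 , 225.690268  ]), 'eef_rot': array([[-9.47746360e-01,  3.19024136e-01, -6.61384081e-04],
       [ 3.19024817e-01,  9.47744661e-01, -1.79525254e-03],
       [ 5.40943415e-05, -1.91244199e-03, -9.99998170e-01]]), 'wrist_force': array([-0.12608291,  0.35865644,  0.96407347]), 'wrist_torque': array([-0.0486022 ,  0.01227277,  0.05139368]), 'grip_width': 0.998876757951315}
{'camera_matrix': array([[491.08468931,   0.        , 325.70793998],
       [  0.        , 491.08468931, 245.9150684 ],
       [  0.        ,   0.        ,   1.        ]]), 'rvec': array([ 2.32708398, -0.98750135,  0.33931619]), 'tvec': array([-472.69928083,  276.25476243,  743.75686825])}
{'camera_matrix': array([[436.56913552,   0.        , 317.86451695],
       [  0.        , 436.56913552, 244.15324557],
       [  0.        ,   0.        ,   1.        ]]), 'rvec': array([ 2.15009057, -2.2084743 ,  0.05232837]), 'tvec': array([-107.50085953,  547.07952135,  914.15999489])}
{'camera_matrix': array([[425.0124657 ,   0.        , 311.23484381],
       [  0.        , 425.0124657 , 233.42106432],
       [  0.        ,   0.        ,   1.        ]]), 'hand_eye': array([[ 2.95645666e-04, -9.69620995e-01, -2.44612017e-01,
         6.62549862e+01],
       [ 9.99999653e-01,  9.63024786e-05,  8.26895835e-04,
         6.04643702e-01],
       [-7.78218819e-04, -2.44612176e-01,  9.69620687e-01,
        -1.57482382e+02],
       [ 0.00000000e+00,  0.00000000e+00,  0.00000000e+00,
         1.00000000e+00]])}
```

View pics/scene0.png

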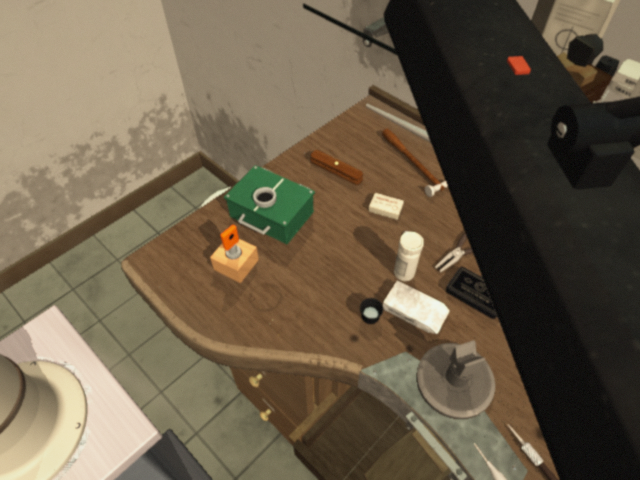

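View pics/top0.png

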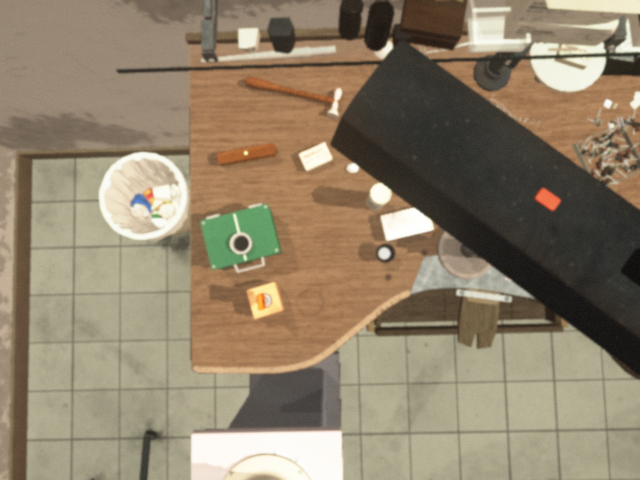

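The scene view shows the box at (270,205), the key in its stand at (234,250), the jar at (408,256) and the loupe at (371,311). In the top view the lock is at about (241,243), the key at (265,299), the jar at (380,193) and the loupe at (385,253).

```bash
cat > h.py <<'E'
import numpy as np,cv2
from rig import bot
def cam(n,o=None):
    c=bot.get_calibration(n);K=c["camera_matrix"]
    if n=="wrist":
        H=c["hand_eye"];R=o["eef_rot"]@H[:3,:3];t=o["eef_rot"]@H[:3,3]+o["eef_pos"];return K,R,t
    R=cv2.Rodrigues(c["rvec"])[0].T;return K,R,-R@c["tvec"]
def world(d,cm):
    K,R,t=cm;v,u=np.mgrid[:480,:640];P=np.stack([(u-K[0,2])/K[0,0]*d,(v-K[1,2])/K[1,1]*d,d],-1)
    return P@R.T+t
def proj(X,cm):
    K,R,t=cm;p=(np.asarray(X)-t)@R@K.T;return p[...,:2]/p[...,2:]
E
python3 - <<'E'
from h import *
for n in("top","scene"):
    z=np.load(n+"0.npz");p=z["p"].astype(int);d=z["d"];W=world(d,cam(n))
    r,g,b=p[...,0],p[...,1],p[...,2]
    green=(g>r*1.8)&(g>b*1.2)&(d>0)
    top=green&(abs(W[...,2]-60)<8)
    print(n,"green top",top.sum(), cv2.minAreaRect(W[top][:,:2].astype(np.float32)),np.median(W[top][:,2]))
    org=(r>200)&(g<130)&(b<60)&(d>0)
    q=W[org]; q=q[(q[:,2]>50)];print("orange",len(q),q.mean(0),q.min(0),q.max(0))
    if n=="top":
        for nm,(u,v) in dict(lock=(241,243),stand=(255,310),jar=(380,193),loupe=(385,253)).items(): print(nm,W[v-1:v+2,u-1:u+2].reshape(-1,3).mean(0))
    im=np.array(z["p"])[:,:,::-1]
    a=im[200:330,190:290] if n=="top" else im[160:290,190:330]
    cv2.imwrite(f"pics/{n}_crop.png",cv2.resize(a,None,fx=4.5,fy=4.5,interpolation=cv2.INTER_CUBIC))
E
```

```text
top green top 0 ((0.0, 0.0), (0.0, 0.0), 0.0) nan
orange 13 [459.90564012 -89.24385356 187.29060496] [ 423.19679692 -347.69585837   78.62066785] [555.19224847 -11.24713094 524.21962955]
lock [540.09183442  14.37713094 162.08140579]
stand [409.91248726  10.67820313  40.97693065]
jar [ 635.35683442 -247.47834976   99.21427876]
loupe [ 521.44785261 -264.74397636   12.74207582]
scene green top 2231 ((558.9586181640625, 35.8143196105957), (103.42090606689453, 142.92713928222656), 12.848123550415039) 60.150069067982145
orange 352 [ 472.1900509  -140.81852001  251.22128762] [ 413.17527912 -363.49388318   63.29750135] [555.00715204  -4.70062163 524.94109831]
  return _methods._mean(a, axis=axis, dtype=dtype,
  ret = ret.dtype.type(ret / rcount)
```

View pics/top_crop.png

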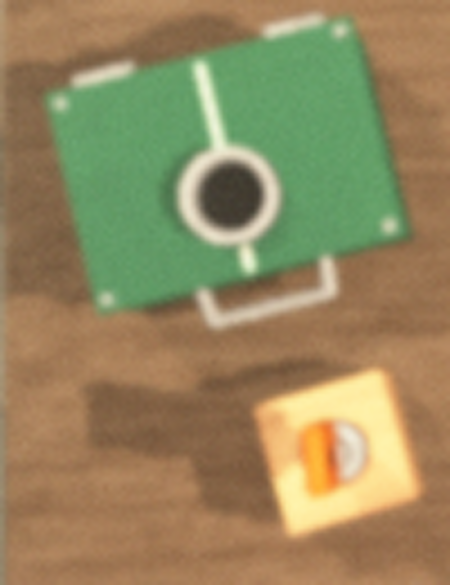

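```bash
python3 -m creep '[[29.3,-60,3.5,20,-1],[29.3,-60,3.5,20,-1],[29.3,-60,3.5,20,-1],[29.3,-60,3.5,20,-1],[29.3,-60,3.5,20,-1],[29.3,-60,3.5,20,-1],[29.3,-60,3.5,20,-1],[29.3,-60,3.5,20,-1],[29.3,-60,3.5,20,-1],[29.3,-60,3.5,20,-1],[29.3,-60,3.5,20,-1],[29.3,-60,3.5,20,-1]]' 20
```

```text
t: 1.6
eef_pos: [501.2, 11.7, 261.4]
eef_rot: [[-1.0, -0.017, -0.0], [-0.017, 1.0, -0.001], [0.0, -0.001, -1.0]]
wrist_force: [0.4, -0.3, -0.6]
grip_width: 0.997
```

```bash
python3 -m creep '[[0,0,0,0,-1],[0,0,0,0,-1]]'; python3 - <<'E'
from h import *
o=bot.get_obs();p,d=bot.camera("wrist")
print(o["eef_pos"],o["eef_rot"],o["wrist_force"],o["wrist_torque"],o["joint_positions"])
np.savez("w1.npz",p=p,d=d,pos=o["eef_pos"],rot=o["eef_rot"]);cv2.imwrite("pics/w1.png",p[:,:,::-1])
E
```

```text
t: 1.85
eef_pos: [499.8, 17.7, 261.5]
eef_rot: [[-1.0, -0.027, -0.001], [-0.027, 1.0, 0.0], [0.001, 0.001, -1.0]]
wrist_force: [0.4, 0.2, 0.3]
grip_width: 0.999
[499.76425761  17.70303747 261.53819499] [[-9.99636154e-01 -2.69658873e-02 -6.32527810e-04]
 [-2.69662034e-02  9.99636222e-01  4.96632887e-04]
 [ 6.18905564e-04  5.13509063e-04 -9.99999677e-01]] [0.42776132 0.16255318 0.29718322] [ 0.03811108 -0.02903752  0.00443738] [ 0.04152553  0.17033387 -0.14578461  1.88709151  0.02719439  1.08667102
  1.48291345]
```

View pics/w1.png

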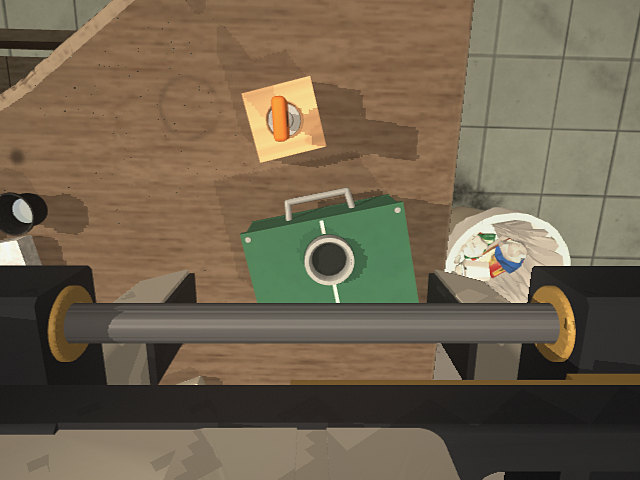

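```bash
python3 - <<'E'
from h import *
z=np.load("w1.npz");p=z["p"];d=z["d"];o=dict(eef_pos=z["pos"],eef_rot=z["rot"]);cm=cam("wrist",o);W=world(d,cm)
q=p.astype(int);r,g,b=q[...,0],q[...,1],q[...,2]
def ray(uv,h):
    K,R,t=cm;uv=np.asarray(uv,float);D=np.concatenate([(uv-K[:2,2])/K[0,0],np.ones((len(uv),1))],1)@R.T
    return t+D*((h-t[2])/D[:,2])[:,None]
m=(r>190)&(g<170)&(g>70)&(b<70);m[:60]=0;m[180:]=0
print(m.sum(),np.percentile(W[m][:,2],[2,10,50,90,98]),W[m].mean(0))
t=m&(abs(W[...,2]-104)<6)
print("handle top",t.sum(),cv2.minAreaRect(W[t][:,:2].astype(np.float32)),W[t].mean(0))
# stand top
s=(abs(W[...,2]-40)<3);s[:60]=0;s[180:]=0;s&=(r>180)
print("stand",cv2.minAreaRect(W[s][:,:2].astype(np.float32)))
c=(abs(W[...,2]-70)<3.5);c[:200]=0;c[300:]=0;c[:,:290]=0;c[:,370:]=0
print("collar",c.sum(),np.median(W[c][:,2]),cv2.minEnclosingCircle(W[c][:,:2].astype(np.float32)),cv2.fitEllipse(cv2.findNonZero(c.astype(np.uint8))))
e=(abs(W[...,2]-60)<3)&(g>r*1.3)
print("lid",cv2.minAreaRect(W[e][:,:2].astype(np.float32)))
l=(abs(W[...,2]-60)<3)&(r>200)&(b>170);l[:205]=0;l[302:]=0;l[:,300:360]&=True;l[:,:310]=0;l[:,345:]=0
P=W[l][:,:2];print("line",len(P),P.mean(0)); v=cv2.fitLine(P.astype(np.float32),cv2.DIST_HUBER,0,.01,.01).ravel();print(v,np.degrees(np.arctan2(v[1],v[0])))
for nm,u,v in (("",282,118),):
    pass
cv2.imwrite("pics/w1c.png",np.vstack([cv2.resize(p[60:180,220:340,::-1],None,fx=4,fy=4)[:300],]) )
im=np.hstack([cv2.resize(p[70:170,230:330,::-1],(400,400)),cv2.resize(p[210:310,280:380,::-1],(400,400))]);cv2.imwrite("pics/w1c.png",im)
E
```

```text
556 [100.85339836 101.86211969 103.13659024 104.36515932 105.14329525] [428.79158914  -6.17803056 106.83652161]
handle top 547 ((428.7994384765625, -6.543650150299072), (30.91991424560547, 9.241211891174316), 4.793578147888184) [428.77842139  -6.43058433 103.09049503]
stand ((429.0544738769531, -6.3312835693359375), (60.058956146240234, 59.97270202636719), 15.190882682800293)
collar 848 69.29047598277069 ((546.3233032226562, 35.765201568603516), 21.666994094848633) ((329.0509033203125, 260.4654846191406), (43.11069107055664, 44.58089065551758), 84.5382308959961)
lid ((556.0081787109375, 37.886024475097656), (94.73527526855469, 143.88760375976562), 13.103243827819824)
line 100 [552.88787839  37.0236888 ]
[9.7395498e-01 2.2674137e-01 5.5329883e+02 3.7102741e+01] 13.105298
```

View pics/w1c.png

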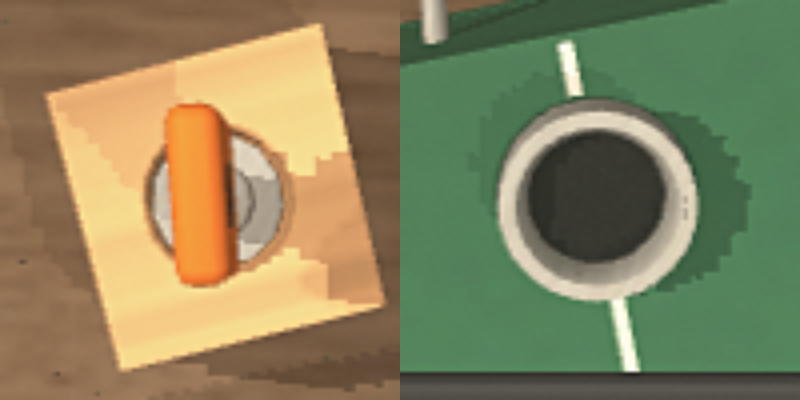

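```bash
python3 -m creep '[[-3.5,-1.2,-4,3.3,-1],[-7.1,-2.4,-7.5,3.3,-1],[-7.1,-2.4,-7.5,3.3,-1],[-7.1,-2.4,-7.5,3.3,-1],[-7.1,-2.4,-7.5,3.3,-1]]'; python3 - <<'E'
from h import *
o=bot.get_obs();p,d=bot.camera("wrist");cm=cam("wrist",o);W=world(d,cm)
print(o["eef_pos"],o["eef_rot"][:,1],o["joint_positions"][6],o["qvel"][6])
q=p.astype(int);r,g,b=q[...,0],q[...,1],q[...,2]
m=(r>190)&(g<170)&(g>60)&(b<70)&(abs(W[...,2]-104)<6)
print("handle top",m.sum(),cv2.minAreaRect(W[m][:,:2].astype(np.float32)),W[m].mean(0))
s=(abs(W[...,2]-40)<3)&(r>180)
print("stand",cv2.minAreaRect(W[s][:,:2].astype(np.float32)))
cv2.imwrite("pics/w2.png",p[:,:,::-1])
z=np.load("w1.npz");cm=cam("wrist",dict(eef_pos=z["pos"],eef_rot=z["rot"]));K,R,t=cm
D=R@np.array([(329.05-K[0,2])/K[0,0],(260.47-K[1,2])/K[0,0],1]);print("lock",t+D*(70-t[2])/D[2])
E
```

```text
t: 2.52
eef_pos: [431.3, -7.2, 187.9]
eef_rot: [[-0.997, -0.083, 0.003], [-0.083, 0.997, 0.0], [-0.003, -0.0, -1.0]]
wrist_force: [0.8, 0.5, 0.9]
grip_width: 1.0
[431.34890591  -7.24841491 187.94954962] [-8.30308923e-02  9.96546973e-01 -2.97232704e-05] 1.5857669425881322 0.0007936811802800106
handle top 803 ((428.609619140625, -6.863732814788818), (31.3056583404541, 9.027384757995605), 4.90577507019043) [428.12875492  -6.83578925 103.01417694]
stand ((429.0256652832031, -6.359111785888672), (60.35978317260742, 59.95783615112305), 15.205704689025879)
lock [545.40268996  35.53942795  70.        ]
```

View pics/w2.png

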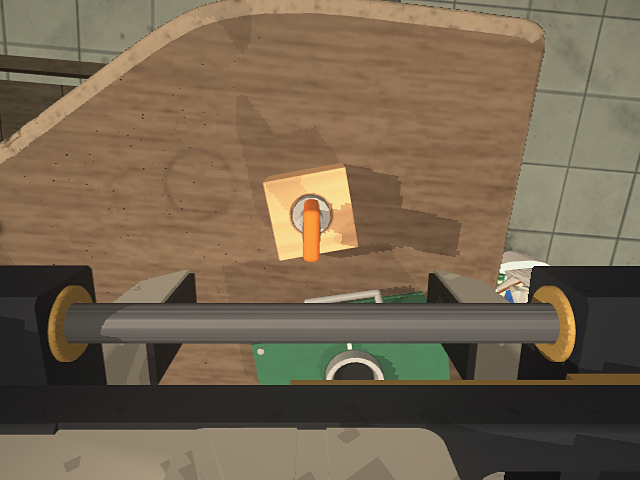

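```bash
python3 -m creep '[[0,0,0,-10,-1],[0,0,0,-20,-1],[0,0,0,-30,-1],[0,0,0,-40,-1],[0,0,0,-50,-1],[0,0,0,-60,-1],[0,0,0,-70,-1],[0,0,0,-80,-1],[0,0,0,-90,-1]]' && python3 -m creep '[[0,0,0,-10,-1],[0,0,0,-20,-1],[0,0,0,-30,-1],[0,0,0,-40,-1],[0,0,0,-50,-1],[0,0,0,-60,-1],[0,0,0,-70,-1],[0,0,0,-80,-1],[0,0,0,-90,-1],[0,0,0,-90,-1],[0,0,0,-90,-1]]';  python3 - <<'E'
from h import *
o=bot.get_obs();p,d=bot.camera("wrist");cm=cam("wrist",o);W=world(d,cm)
print(o["eef_pos"],o["eef_rot"],o["joint_positions"],o["wrist_force"])
q=p.astype(int);r,g,b=q[...,0],q[...,1],q[...,2]
m=(r>190)&(g<170)&(g>60)&(b<70)&(abs(W[...,2]-104)<6)
print("handle top",m.sum(),cv2.minAreaRect(W[m][:,:2].astype(np.float32)),W[m].mean(0))
s=(abs(W[...,2]-40)<3)&(r>180)
print("stand",cv2.minAreaRect(W[s][:,:2].astype(np.float32)))
cv2.imwrite("pics/w3.png",p[:,:,::-1])
E
```

```text
t: 3.7
eef_pos: [430.6, -7.6, 187.4]
eef_rot: [[-0.077, 0.997, 0.002], [0.997, 0.077, 0.0], [0.0, 0.002, -1.0]]
wrist_force: [0.6, -0.1, -0.2]
grip_width: 1.001
t: 5.08
eef_pos: [429.9, -7.7, 187.0]
eef_rot: [[0.996, 0.086, 0.001], [0.086, -0.996, 0.0], [0.001, 0.0, -1.0]]
wrist_force: [-0.3, -1.1, -0.3]
grip_width: 0.999
[429.90615807  -7.73164201 187.02757937] [[ 9.96331414e-01  8.55754370e-02  7.46971734e-04]
 [ 8.55754139e-02 -9.96331694e-01  6.28708329e-05]
 [ 7.49611812e-04  1.28222952e-06 -9.99999719e-01]] [-0.16637311  0.12509596  0.13095399  2.13152803 -0.02109288  0.88538891
 -1.50820649] [-0.31897217 -1.14292858 -0.34747436]
handle top 792 ((429.3763427734375, -6.519687175750732), (30.76664161682129, 9.624959945678711), 5.162453651428223) [429.69523754  -6.59648497 102.95413193]
stand ((428.84197998046875, -6.67803955078125), (60.44514465332031, 60.15137481689453), 15.431382179260254)
```

View pics/w3.png

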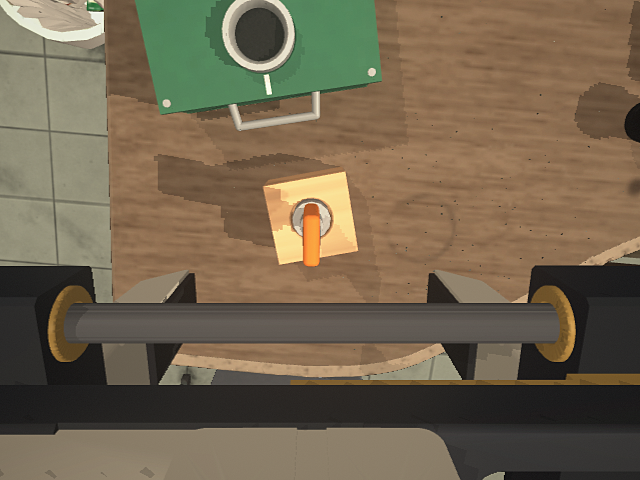

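```bash
python3 - <<'E'
from h import *
o=dict(eef_pos=np.array([429.906,-7.732,187.028]),eef_rot=np.array([[.99633,.08558,.00075],[.08558,-.99633,.00006],[.00075,0,-1]]))
K,R,t=cam("wrist",o)
im=cv2.imread("pics/w3.png");g=cv2.cvtColor(im,cv2.COLOR_BGR2HSV)
m=((g[...,1]<70)&(g[...,2]>130)).astype(np.uint8);m[85:]=0;m[:,:215]=0;m[:,300:]=0
m[74:]=0
n,l,s,_=cv2.connectedComponentsWithStats(m);k=1+s[1:,4].argmax();c=cv2.findContours((l==k).astype(np.uint8),cv2.RETR_EXTERNAL,cv2.CHAIN_APPROX_NONE)[0][0]
e=cv2.fitEllipse(c);print(s[k],e)
D=R@np.array([(e[0][0]-K[0,2])/K[0,0],(e[0][1]-K[1,2])/K[0,0],1]);print("lock",t+D*(70-t[2])/D[2])
E
python3 -m creep '[[0,0.1,-2,0,-1],[-0.1,0.1,-5,0,-1],[-0.1,0.1,-8,0,-1],[-0.1,0.1,-10.5,0,-1],[-0.1,0.1,-11.8,0,-1],[-0.1,0.1,-11.8,0,-1],[-0.1,0.1,-11.8,0,-1],[-0.1,0.1,-11.8,0,-1]]'
```

```text
[ 222    0   73   71 1888] ((258.19134521484375, 33.226043701171875), (71.58428192138672, 75.30160522460938), 130.66322326660156)
lock [545.36939123  35.01961628  70.        ]
t: 6.12
eef_pos: [429.3, -6.9, 69.6]
eef_rot: [[0.997, 0.082, 0.002], [0.082, -0.997, 0.0], [0.002, -0.0, -1.0]]
wrist_force: [0.5, 0.1, 0.4]
grip_width: 1.0
```

```bash
python3 -m creep '[[0,0,0,0,1],[0,0,0,0,1],[0,0,0,0,1],[0,0,0,0,1],[0,0,0,0,1],[0,0,0,0,1],[0,0,0,0,1],[0,0,0,0,1]]' 30
```

```text
t: 7.12
eef_pos: [428.4, -7.0, 68.7]
eef_rot: [[0.997, 0.082, -0.0], [0.082, -0.997, 0.0], [-0.0, -0.0, -1.0]]
wrist_force: [-0.6, -0.2, -0.3]
grip_width: 0.181
```

```bash
python3 -m creep '[[0,0,0,0,1],[0,0,0,0,1],[0,0,0,0,1],[0,0,0,0,1]]'
```

```text
t: 7.62
eef_pos: [428.3, -7.0, 68.7]
eef_rot: [[0.997, 0.082, -0.0], [0.082, -0.997, -0.0], [-0.0, 0.0, -1.0]]
wrist_force: [-0.1, 0.3, -0.5]
grip_width: 0.109
```

```bash
python3 -m creep '[[0,0,0.8,0,1],[0,0,2,0,1],[0,0,3.5,0,1],[0,0,5.5,0,1],[0,0,8,0,1],[0,0,9,0,1],[0,0,9,0,1],[0,0,9,0,1]]'; python3 - <<'E'
from h import *
o=bot.get_obs();print(o["eef_pos"],o["wrist_force"],o["grip_width"],o["joint_positions"])
p,d=bot.camera("wrist");cv2.imwrite("pics/w4.png",p[:,:,::-1])
p,d=bot.camera("scene");cv2.imwrite("pics/s4.png",cv2.resize(p[120:300,170:410,::-1],(800,600)))
E
```

```text
t: 8.62
eef_pos: [427.8, -7.0, 158.2]
eef_rot: [[0.997, 0.082, -0.001], [0.082, -0.997, -0.0], [-0.001, -0.0, -1.0]]
wrist_force: [-0.3, -1.0, -1.2]
grip_width: 0.107
[427.77839783  -6.97485216 158.15465032] [-0.25486026 -0.98398595 -1.15886642] 0.10745722796488119 [-0.16782726  0.16793187  0.13252802  2.16213482 -0.03036094  0.81427026
 -1.5051603 ]
```

View pics/s4.png

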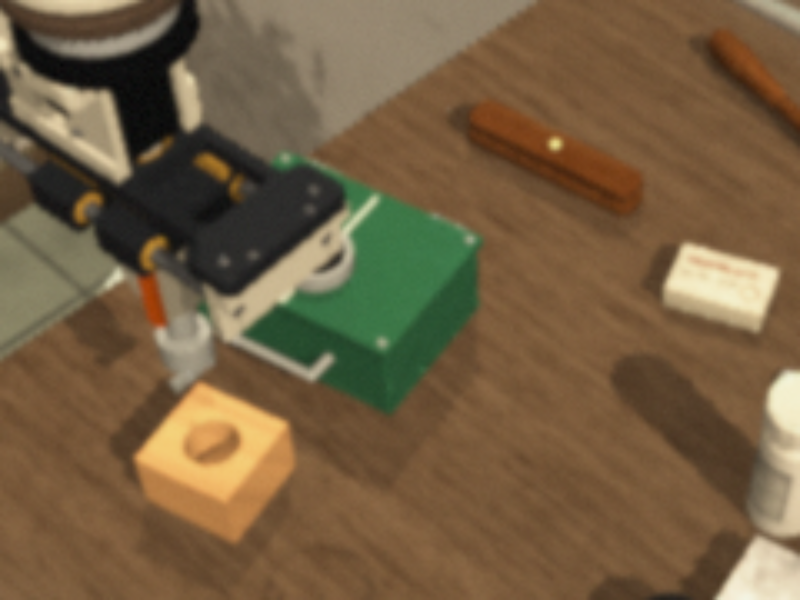

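View pics/w4.png

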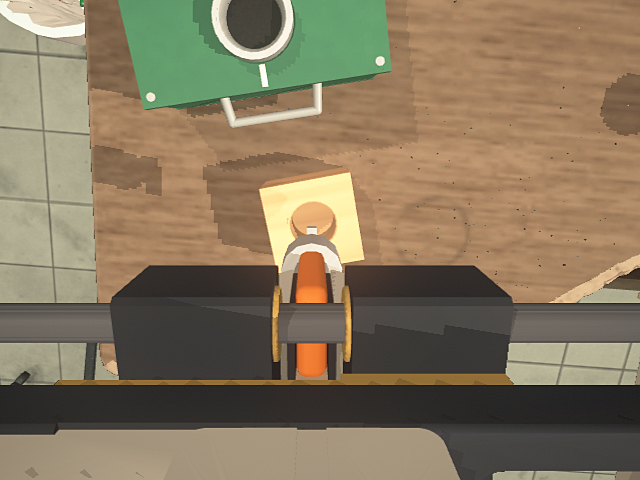

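```bash
python3 -m creep '[[2,0.7,0,6,1],[5,1.8,0,13,1],[8,2.9,0,20,1],[10.5,3.8,0,26,1],[11.7,4.2,0,30,1],[11.7,4.2,0,30,1],[11.7,4.2,0,30,1],[11.7,4.2,0,30,1]]'; python3 - <<'E'
from h import *
o=bot.get_obs();print(o["eef_pos"],o["wrist_force"],o["wrist_torque"],o["grip_width"],np.degrees(np.arctan2(o["eef_rot"][1,0],o["eef_rot"][0,0])),o["joint_positions"])
p,d=bot.camera("wrist");cv2.imwrite("pics/w5.png",p[:,:,::-1])
p,d=bot.camera("scene");cv2.imwrite("pics/s5.png",cv2.resize(p[120:300,170:410,::-1],(800,600)))
E
```

```text
t: 9.72
eef_pos: [544.6, 34.7, 158.5]
eef_rot: [[0.823, 0.568, -0.001], [0.568, -0.823, -0.0], [-0.001, -0.0, -1.0]]
wrist_force: [-0.6, -0.0, -1.0]
grip_width: 0.108
[544.58434834  34.65394558 158.51611474] [-0.56547464 -0.03417566 -0.96621425] [-0.12642248  0.19315055  0.00291127] 0.10805146098904131 34.624972835178006 [-0.14134803  0.36367624  0.03478069  1.89023476 -0.01579902  0.88873783
 -1.06534729]
```

View pics/s5.png

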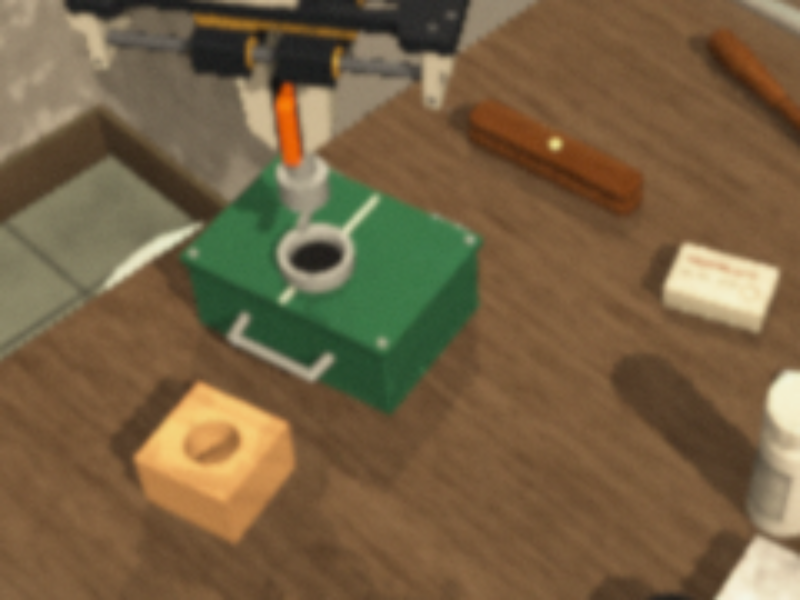

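View pics/w5.png

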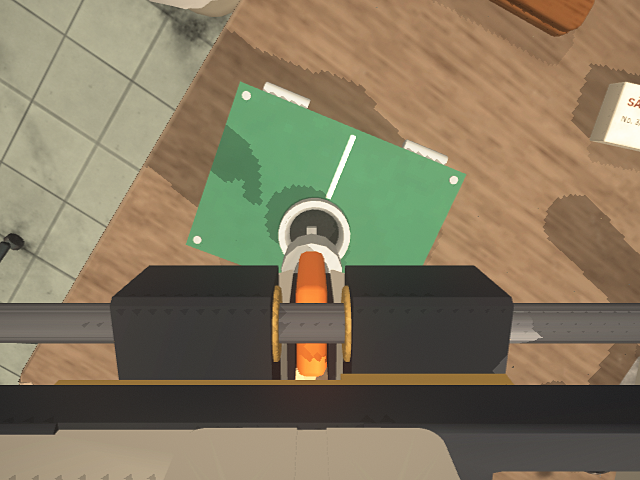

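```bash
python3 - <<'E'
from h import *
from scipy.optimize import least_squares
y=np.radians(34.625);c,s=np.cos(y),np.sin(y)
o=dict(eef_pos=np.array([544.584,34.654,158.516]),eef_rot=np.array([[c,s,-.001],[s,-c,0],[-.001,0,-1]]))
cm=cam("wrist",o);K,R,t=cm
im=cv2.imread("pics/w5.png");g=cv2.cvtColor(im,cv2.COLOR_BGR2HSV)
m=((g[...,1]<60)&(g[...,2]>150)).astype(np.uint8)
pts=[]
for a in np.radians(np.arange(-200,21,4)):   # image angles, upper part
    for rad in np.arange(50,20,-.25):
        u,v=314+rad*np.cos(a),234+rad*np.sin(a)
        if m[int(round(v)),int(round(u))] and m[int(round(v-2*np.sin(a))),int(round(u-2*np.cos(a)))]:
            if not(v<212 and u>322 and False): pts.append((u,v,a,rad)); break
pts=np.array(pts);print(np.round(pts[:,3],1))
uv=pts[:,:2];D=np.c_[(uv-K[:2,2])/K[0,0],np.ones(len(uv))]@R.T;P=(t+D*((70-t[2])/D[:,2])[:,None])[:,:2]
f=least_squares(lambda q:np.hypot(P[:,0]-q[0],P[:,1]-q[1])-q[2],[545,35,21],loss="soft_l1",f_scale=.5);print(f.x,np.round(f.fun,1))
# bit bottom expected
a=o["eef_pos"]+np.array([0,0,-60.7]);print("tip proj",proj(a,cm), "lock proj",proj([545.4,35.3,70],cm))
cv2.imwrite("pics/w5c.png",cv2.resize(im[180:280,250:380],(780,600)))
E
```

```text
[36.5 36.8 36.2 36.8 36.5 36.5 36.5 35.8 36.  35.8 35.5 35.5 35.5 35.8
 35.  35.  35.2 35.  34.8 34.8 34.  33.8 33.8 34.  34.5 34.  33.5 33.5
 33.5 33.5 34.  34.5 48.8 50.  33.8 34.  34.2 34.8 34.2 35.2 35.  34.8
 34.8 35.  35.5 35.5 35.8 36.  35.8 35.5 36.5 35.5 35.8 36.2 35.8 35.5]
[546.35569862  35.5076204   21.55927463] [-0.   0.1 -0.1  0.2  0.1  0.1  0.2 -0.2  0.  -0.1 -0.2 -0.1  0.   0.2
 -0.1 -0.   0.2  0.1  0.1  0.1 -0.2 -0.3 -0.3 -0.1  0.3 -0.  -0.3 -0.3
 -0.3 -0.3  0.   0.3  8.6  9.3 -0.3 -0.2 -0.1  0.2 -0.2  0.3  0.1 -0.1
 -0.2 -0.1  0.1  0.1  0.1  0.2  0.  -0.2  0.4 -0.3 -0.1  0.1 -0.2 -0.4]
tip proj [313.24720459 252.14114031] lock proj [312.92332903 237.13358385]
```

View pics/w5c.png

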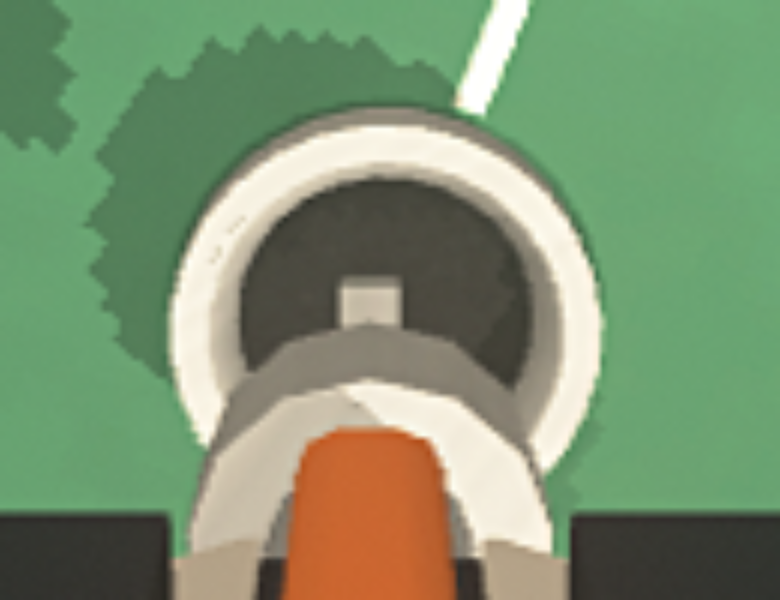

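```bash
python3 -m creep '[[0.1,0,-1.5,0,1],[0.1,0,-3,0,1],[0.1,0,-3.8,0,1],[0.1,0,-4,0,1],[0.1,0,-4.2,0,1],[0.1,0,-4.4,0,1],[0.1,0,-4.6,0,1],[0.1,0,-4.7,0,1],[0.1,0,-4.7,0,1]]'; python3 - <<'E'
from h import *
o=bot.get_obs();print(o["eef_pos"],o["wrist_force"],o["wrist_torque"])
E
```

```text
t: 10.95
eef_pos: [546.4, 35.0, 111.7]
eef_rot: [[0.822, 0.569, 0.0], [0.569, -0.822, 0.0], [0.0, 0.0, -1.0]]
wrist_force: [-0.3, -0.2, -1.0]
grip_width: 0.108
[546.37357825  35.03097422 111.7480141 ] [-0.28912526 -0.18019866 -0.96261869] [-0.12599416  0.11810204 -0.0434142 ]
```

```bash
python3 -m creep '[[0,0,-0.2,0,1],[0,0,-0.4,0,1],[0,0,-0.6,0,1],[0,0,-0.6,0,1]]';python3 -m creep '[[0,0,-0.2,0,1],[0,0,-0.4,0,1],[0,0,-0.4,0,1]]'
```

```text
t: 11.45
eef_pos: [546.2, 35.0, 105.5]
eef_rot: [[0.822, 0.569, -0.0], [0.569, -0.822, -0.0], [-0.0, -0.0, -1.0]]
wrist_force: [0.3, 0.5, -1.5]
grip_width: 0.105
t: 11.82
eef_pos: [546.2, 35.0, 101.5]
eef_rot: [[0.822, 0.569, -0.0], [0.569, -0.822, -0.0], [-0.0, -0.0, -1.0]]
wrist_force: [0.1, 0.1, 0.2]
grip_width: 0.106
```

```bash
python3 -m creep '[[0,0,-0.1,0,1],[0,0,-0.1,0,1]]';python3 -m creep '[[0,0,-0.1,0,1],[0,0,-0.1,0,1]]'
```

```text
t: 12.08
eef_pos: [546.5, 35.0, 100.8]
eef_rot: [[0.822, 0.569, 0.0], [0.569, -0.822, 0.0], [0.0, 0.0, -1.0]]
wrist_force: [0.0, -1.1, -0.6]
grip_width: 0.104
t: 12.32
eef_pos: [546.5, 35.1, 99.9]
eef_rot: [[0.822, 0.569, 0.0], [0.569, -0.822, 0.0], [0.0, 0.0, -1.0]]
wrist_force: [-0.0, 1.0, 1.1]
grip_width: 0.105
```

```bash
python3 -m creep '[[0,0,-0.1,0,1],[0,0,-0.1,0,1]]';python3 -m creep '[[0,0,-0.05,0,1],[0,0,-0.05,0,1]]'
```

```text
t: 12.58
eef_pos: [546.5, 35.0, 98.8]
eef_rot: [[0.822, 0.569, 0.0], [0.569, -0.822, 0.0], [0.0, 0.0, -1.0]]
wrist_force: [-0.4, -0.7, 2.8]
grip_width: 0.11
t: 12.82
eef_pos: [546.5, 35.1, 98.3]
eef_rot: [[0.822, 0.569, 0.0], [0.569, -0.822, 0.0], [0.0, 0.0, -1.0]]
wrist_force: [-1.1, -0.7, 3.2]
grip_width: 0.106
```

```bash
cat > chk.py <<'E'
from h import *
import sys
o=bot.get_obs();y=np.degrees(np.arctan2(o["eef_rot"][1,0],o["eef_rot"][0,0]))
f=o["wrist_force"];print(o["t"],"pos",o["eef_pos"].round(1),"yaw",y.round(2),"F",f.round(1),"T",o["wrist_torque"].round(3),"g",round(o["grip_width"]*92,1))
sys.exit(0 if f[2]>1.2 and f[2]<9 and abs(o["wrist_torque"][2])<.3 else 1)
E
(python3 chk.py && python3 -m creep '[[0,0,0,1.5,1],[0,0,0,3,1],[0,0,0,3,1]]' && python3 chk.py && python3 -m creep '[[0,0,0,1.5,1],[0,0,0,3,1],[0,0,0,3,1]]' && python3 chk.py && python3 -m creep '[[0,0,0,1.5,1],[0,0,0,3,1],[0,0,0,3,1]]' && python3 chk.py && python3 -m creep '[[0,0,0,1.5,1],[0,0,0,3,1],[0,0,0,3,1]]' && python3 chk.py) | grep pos
```

```text
12.825 pos [546.5  35.1  98.3] yaw 34.69 F [-1.1 -0.7  3.2] T [-0.164  0.342  0.012] g 9.8
eef_pos: [546.7, 35.0, 98.4]
13.2 pos [546.7  35.   98.4] yaw 37.72 F [ 0.6 -1.2  3.3] T [-0.089  0.205  0.039] g 9.5
eef_pos: [546.6, 35.0, 98.3]
13.575 pos [546.6  35.   98.3] yaw 40.71 F [ 0.8 -0.1  3. ] T [-0.084  0.068 -0.001] g 9.5
eef_pos: [546.4, 35.0, 98.2]
13.95 pos [546.4  35.   98.2] yaw 43.72 F [ 0.4 -0.1  4. ] T [-0.137 -0.037  0.003] g 9.9
eef_pos: [546.3, 35.0, 98.2]
14.325 pos [546.3  35.   98.2] yaw 46.72 F [-0.6 -0.7  3.6] T [-0.125  0.058  0.012] g 9.8
```

Clean contact with a steady light push; I'll keep sweeping.

```bash
(python3 -m creep '[[0,0,0,1.5,1],[0,0,0,3,1],[0,0,0,3,1]]' && python3 chk.py && python3 -m creep '[[0,0,0,1.5,1],[0,0,0,3,1],[0,0,0,3,1]]' && python3 chk.py && python3 -m creep '[[0,0,0,1.5,1],[0,0,0,3,1],[0,0,0,3,1]]' && python3 chk.py && python3 -m creep '[[0,0,0,1.5,1],[0,0,0,3,1],[0,0,0,3,1]]' && python3 chk.py && python3 -m creep '[[0,0,0,1.5,1],[0,0,0,3,1],[0,0,0,3,1]]' && python3 chk.py && python3 -m creep '[[0,0,0,1.5,1],[0,0,0,3,1],[0,0,0,3,1]]' && python3 chk.py) | grep 'pos \['
```

```text
14.7 pos [546.3  35.   98.2] yaw 49.72 F [ 0.5 -0.2  3. ] T [-0.158  0.109 -0.003] g 9.9
15.075 pos [546.3  35.   98.2] yaw 52.72 F [-0.6 -0.2  3.1] T [-0.194  0.092  0.032] g 9.6
15.45 pos [546.4  35.   98.2] yaw 55.72 F [-0.1  0.9  2.6] T [-0.131  0.101 -0.037] g 9.9
15.825 pos [546.4  35.   98.2] yaw 58.72 F [0.2 0.2 3.1] T [-0.119  0.112 -0.035] g 9.4
16.2 pos [546.4  35.   98.2] yaw 61.72 F [0.4 0.5 2.8] T [-0.203  0.054 -0.   ] g 9.8
16.575 pos [546.4  34.9  98.2] yaw 64.72 F [ 0.3 -0.   3.3] T [-0.29   0.025  0.003] g 10.0
```

```bash
(python3 -m creep '[[0,0,0,1.5,1],[0,0,0,3,1],[0,0,0,3,1]]' && python3 chk.py && python3 -m creep '[[0,0,0,1.5,1],[0,0,0,3,1],[0,0,0,3,1]]' && python3 chk.py && python3 -m creep '[[0,0,0,1.5,1],[0,0,0,3,1],[0,0,0,3,1]]' && python3 chk.py && python3 -m creep '[[0,0,0,1.5,1],[0,0,0,3,1],[0,0,0,3,1]]' && python3 chk.py && python3 -m creep '[[0,0,0,1.5,1],[0,0,0,3,1],[0,0,0,3,1]]' && python3 chk.py && python3 -m creep '[[0,0,0,1.5,1],[0,0,0,3,1],[0,0,0,3,1]]' && python3 chk.py) | grep 'pos \['
```

```text
16.95 pos [546.5  34.9  98.2] yaw 67.71 F [ 0.3 -1.2  2.6] T [-0.41  -0.069  0.028] g 9.9
17.325 pos [546.5  34.9  98.3] yaw 70.71 F [ 0.2 -1.7  2.9] T [-0.486 -0.08   0.037] g 9.6
17.7 pos [546.4  34.9  98.2] yaw 73.71 F [ 1.  -1.3  3.3] T [-0.566 -0.126 -0.063] g 10.0
18.075 pos [546.4  34.9  98.2] yaw 76.72 F [ 1.2 -2.6  2.5] T [-0.633 -0.119 -0.051] g 10.2
18.45 pos [546.4  34.9  98.2] yaw 79.71 F [ 1.3 -2.   3.4] T [-0.699 -0.132  0.024] g 9.8
18.825 pos [546.4  35.   98.2] yaw 82.71 F [-0.1 -2.2  3.1] T [-0.725 -0.138 -0.027] g 10.6
```

```bash
(python3 -m creep '[[0,-0.06,0,0,1],[0,-0.06,0,0,1]]' && python3 chk.py && python3 -m creep '[[0,0,0,1.5,1],[0,0,0,3,1],[0,0,0,3,1]]' && python3 chk.py && python3 -m creep '[[0,0,0,1.5,1],[0,0,0,3,1],[0,0,0,3,1]]' && python3 chk.py && python3 -m creep '[[0,0,0,1.5,1],[0,0,0,3,1],[0,0,0,3,1]]' && python3 chk.py && python3 -m creep '[[0,0,0,1.5,1],[0,0,0,3,1],[0,0,0,3,1]]' && python3 chk.py && python3 -m creep '[[0,0,0,1.5,1],[0,0,0,3,1],[0,0,0,3,1]]' && python3 chk.py) | grep 'pos \['
```

```text
19.075 pos [546.4  34.8  98.2] yaw 82.7 F [0.4 0.3 2.8] T [-0.346 -0.156 -0.009] g 9.7
19.45 pos [546.3  34.7  98.2] yaw 85.73 F [-0.9  0.1  3.4] T [-0.171 -0.045 -0.054] g 10.0
19.825 pos [546.1  34.6  98.1] yaw 88.72 F [ 0.5 -0.7  3.2] T [-0.065  0.15  -0.041] g 9.9
20.2 pos [546.1  34.5  98.1] yaw 91.72 F [-0.5  0.2  2.7] T [-0.011  0.39   0.038] g 9.9
20.575 pos [546.2  34.3  97.9] yaw 94.71 F [-0.5  0.2 -0.6] T [-0.082  0.053 -0.014] g 9.9
```

Push vanished at yaw 94.7°, so the bit has found the slot. I'll centre it slightly and lower gently.

```bash
python3 -m creep '[[0,0,0,1.5,1],[0,0,0,1.5,1]]'; python3 chk.py; python3 -m creep '[[0,0,-0.1,0,1],[0,0,-0.2,0,1],[0,0,-0.3,0,1],[0,0,-0.3,0,1]]';python3 chk.py
```

```text
t: 20.82
eef_pos: [546.3, 34.4, 98.1]
eef_rot: [[-0.108, 0.994, -0.0], [0.994, 0.108, 0.0], [0.0, -0.0, -1.0]]
wrist_force: [0.1, 0.4, -1.4]
grip_width: 0.107
20.825 pos [546.3  34.4  98.1] yaw 96.22 F [ 0.1  0.4 -1.4] T [-0.103  0.036 -0.047] g 9.9
t: 21.32
eef_pos: [546.3, 34.4, 95.1]
eef_rot: [[-0.108, 0.994, -0.0], [0.994, 0.108, 0.0], [0.0, -0.0, -1.0]]
wrist_force: [-0.2, -0.2, -0.6]
grip_width: 0.11
21.325 pos [546.3  34.4  95.1] yaw 96.19 F [-0.2 -0.2 -0.6] T [-0.08   0.035 -0.009] g 10.1
```

```bash
python3 -m creep '[[0,0,-0.15,0,1],[0,0,-0.3,0,1],[0,0,-0.3,0,1]]';python3 chk.py;python3 -m creep '[[0,0,-0.1,0,1],[0,0,-0.3,0,1],[0,0,-0.3,0,1]]';python3 chk.py; python3 -m creep '[[0,0,-0.1,0,1],[0,0,-0.2,0,1],[0,0,-0.2,0,1]]';python3 chk.py
```

```text
t: 21.7
eef_pos: [546.2, 34.4, 92.1]
eef_rot: [[-0.108, 0.994, -0.0], [0.994, 0.108, 0.0], [0.0, -0.0, -1.0]]
wrist_force: [0.9, -0.5, -0.1]
grip_width: 0.105
21.7 pos [546.2  34.4  92.1] yaw 96.19 F [ 0.9 -0.5 -0.1] T [-0.169  0.061 -0.005] g 9.7
t: 22.08
eef_pos: [546.2, 34.4, 89.0]
eef_rot: [[-0.108, 0.994, -0.0], [0.994, 0.108, 0.0], [0.0, -0.0, -1.0]]
wrist_force: [0.7, -0.1, -1.3]
grip_width: 0.106
22.075 pos [546.2  34.4  89. ] yaw 96.2 F [ 0.7 -0.1 -1.3] T [-0.108  0.089 -0.01 ] g 9.7
t: 22.45
eef_pos: [546.3, 34.4, 87.1]
eef_rot: [[-0.108, 0.994, -0.0], [0.994, 0.108, 0.0], [0.0, -0.0, -1.0]]
wrist_force: [0.0, -0.9, -0.6]
grip_width: 0.111
22.45 pos [546.3  34.4  87.1] yaw 96.19 F [ 0.  -0.9 -0.6] T [-0.129  0.08  -0.038] g 10.2
```

```bash
python3 -m creep '[[0,0,-0.1,0,1],[0,0,-0.1,0,1]]';python3 chk.py;python3 -m creep '[[0,0,-0.1,0,1],[0,0,-0.1,0,1]]';python3 chk.py
```

```text
t: 22.7
eef_pos: [546.5, 34.4, 86.4]
eef_rot: [[-0.108, 0.994, 0.0], [0.994, 0.108, 0.0], [-0.0, 0.0, -1.0]]
wrist_force: [-0.4, -0.8, 0.6]
grip_width: 0.107
22.7 pos [546.5  34.4  86.4] yaw 96.19 F [-0.4 -0.8  0.6] T [-0.188  0.164 -0.002] g 9.9
t: 22.95
eef_pos: [546.5, 34.5, 85.4]
eef_rot: [[-0.108, 0.994, 0.0], [0.994, 0.108, 0.0], [0.0, 0.0, -1.0]]
wrist_force: [-0.6, -0.6, 1.5]
grip_width: 0.108
22.95 pos [546.5  34.5  85.4] yaw 96.19 F [-0.6 -0.6  1.5] T [-0.085  0.218  0.007] g 10.0
```

```bash
cat > ck2.py <<'E'
from h import *
import sys
o=bot.get_obs();y=np.degrees(np.arctan2(o["eef_rot"][1,0],o["eef_rot"][0,0]))
f=o["wrist_force"];print(o["t"],"pos",o["eef_pos"].round(1),"yaw",y.round(2),"F",f.round(1),"T",o["wrist_torque"].round(3),"g",round(o["grip_width"]*92,1))
sys.exit(0 if abs(f).max()<5 and abs(o["wrist_torque"][2])<.15 else 1)
E
(python3 -m creep '[[0,0,0,-2,1],[0,0,0,-4,1],[0,0,0,-4,1]]' && python3 ck2.py && python3 -m creep '[[0,0,0,-2,1],[0,0,0,-4,1],[0,0,0,-4,1]]' && python3 ck2.py && python3 -m creep '[[0,0,0,-2,1],[0,0,0,-4,1],[0,0,0,-4,1]]' && python3 ck2.py) | grep 'pos \['
```

```text
23.325 pos [546.6  34.5  85.4] yaw 92.16 F [-0.9  0.1  1.4] T [-0.116  0.019  0.006] g 10.1
23.7 pos [546.6  34.5  85.3] yaw 88.16 F [0.5 0.7 3.4] T [-0.144 -0.051 -0.012] g 9.5
24.075 pos [546.4  34.4  85.2] yaw 84.16 F [0.1 0.1 2. ] T [-0.133  0.046  0.017] g 10.0
```

```bash
(python3 -m creep '[[0,0.01,0,-4,1],[0,0.01,0,-8,1],[0,0.01,0,-12,1],[0,0.01,0,-12,1]]' && python3 ck2.py && python3 -m creep '[[0,0.01,0,-4,1],[0,0.01,0,-8,1],[0,0.01,0,-12,1],[0,0.01,0,-12,1]]' && python3 ck2.py && python3 -m creep '[[0,0.01,0,-4,1],[0,0.01,0,-8,1],[0,0.01,0,-12,1],[0,0.01,0,-12,1]]' && python3 ck2.py && python3 -m creep '[[0,0.01,0,-4,1],[0,0.01,0,-8,1],[0,0.01,0,-12,1],[0,0.01,0,-12,1]]' && python3 ck2.py) | grep 'pos \['
```

```text
24.575 pos [546.3  34.5  85.2] yaw 72.24 F [ 0.1 -0.6  2. ] T [-0.131  0.135 -0.096] g 9.8
25.075 pos [546.3  34.6  85.2] yaw 60.3 F [-0.3 -0.3  2.6] T [-0.171  0.127  0.013] g 10.0
25.575 pos [546.3  34.7  85.2] yaw 48.34 F [-0.8 -0.3  2. ] T [-0.148  0.158 -0.073] g 9.7
26.075 pos [546.4  34.8  85.2] yaw 36.36 F [ 0.1 -0.1  2.3] T [-0.107  0.182 -0.005] g 9.6
```

```bash
(python3 -m creep '[[0,0,0,-3,1],[0,0,0,-6,1],[0,0,0,-6,1]]' && python3 ck2.py && python3 -m creep '[[0,0,0,-3,1],[0,0,0,-6,1],[0,0,0,-6,1]]' && python3 ck2.py && python3 -m creep '[[0,0,0,-3,1],[0,0,0,-6,1],[0,0,0,-6,1]]' && python3 ck2.py && python3 -m creep '[[0,0,0,-2.5,1],[0,0,0,-5,1],[0,0,0,-5,1]]' && python3 ck2.py) | grep 'pos \['
python3 - <<'E'
from h import *
p,d=bot.camera("wrist");cv2.imwrite("pics/w6.png",p[:,:,::-1])
E
```

```text
26.45 pos [546.5  34.5  85.3] yaw 30.35 F [ 0.4 -1.9  2.5] T [-0.336  0.072 -0.025] g 9.9
26.825 pos [546.5  34.4  85.3] yaw 24.34 F [ 0.5 -0.6  2.4] T [-0.521  0.058  0.025] g 9.9
27.2 pos [546.5  34.4  85.2] yaw 18.33 F [ 0.2 -1.3  2.6] T [-0.619  0.047  0.004] g 9.9
27.575 pos [546.5  34.5  85.2] yaw 13.16 F [ 0.6 -2.1  2.6] T [-0.812 -0.035 -0.012] g 9.9
```

View pics/w6.png

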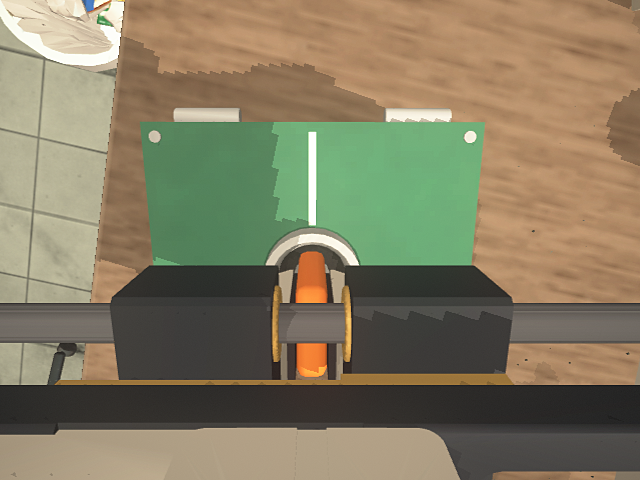

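```bash
python3 -m creep '[[0,-0.06,0,0,1],[0,-0.06,0,0,1]]';python3 ck2.py; python3 -m creep '[[0,0,0,0,0.7],[0,0,0,0,0.6],[0,0,0,0,0.3],[0,0,0,0,0],[0,0,0,0,0],[0,0,0,0,0]]';python3 ck2.py
```

```text
t: 27.88
eef_pos: [546.5, 34.4, 85.3]
eef_rot: [[0.974, 0.229, 0.0], [0.229, -0.974, 0.0], [0.0, -0.0, -1.0]]
wrist_force: [0.8, -1.2, 2.3]
grip_width: 0.106
27.875 pos [546.5  34.4  85.3] yaw 13.21 F [ 0.8 -1.2  2.3] T [-0.59  -0.062  0.062] g 9.7
t: 28.62
eef_pos: [546.4, 34.2, 85.2]
eef_rot: [[0.974, 0.228, -0.0], [0.228, -0.974, -0.0], [-0.0, 0.0, -1.0]]
wrist_force: [1.0, 0.3, -0.8]
grip_width: 0.497
28.625 pos [546.4  34.2  85.2] yaw 13.19 F [ 1.   0.3 -0.8] T [-0.061  0.154  0.009] g 45.8
```

```bash
python3 -m creep '[[0,0,0.5,0,0],[0,0,2,0,0],[0,0,4,0,0],[0,0,7,0,0],[0,0,10,0,0],[0,0,12,0,0],[0,0,12,0,0],[0,0,12,0,0],[0,0,12,0,0]]'; python3 - <<'E'
from h import *
o=bot.get_obs();p,d=bot.camera("wrist");cm=cam("wrist",o);W=world(d,cm)
cv2.imwrite("pics/w7.png",p[:,:,::-1])
q=p.astype(int);r,g,b=q[...,0],q[...,1],q[...,2]
m=(r>180)&(g<170)&(g>50)&(b<80)&(abs(W[...,2]-122)<7);m[265:]=0
print(m.sum(),np.median(W[m][:,2]),cv2.minAreaRect(W[m][:,:2].astype(np.float32)))
l=(abs(W[...,2]-60)<3)&(r>200)&(b>170);P=W[l][:,:2]
np.savez("w7.npz",p=p,d=d,W=W)
p,d=bot.camera("scene");cv2.imwrite("pics/s7.png",cv2.resize(p[120:330,150:430,::-1],(800,600)))
E
```

```text
t: 29.75
eef_pos: [545.6, 34.1, 204.2]
eef_rot: [[0.974, 0.228, -0.002], [0.228, -0.974, -0.0], [-0.002, -0.0, -1.0]]
wrist_force: [-0.9, 0.6, 0.1]
grip_width: 0.502
384 120.4157675552572 ((547.3590087890625, 35.387611389160156), (31.820905685424805, 9.817684173583984), 14.833971977233887)
```

View pics/w7.png

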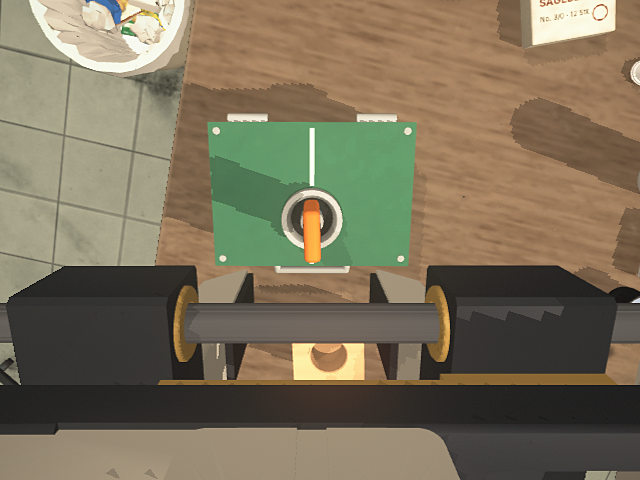

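View pics/s7.png

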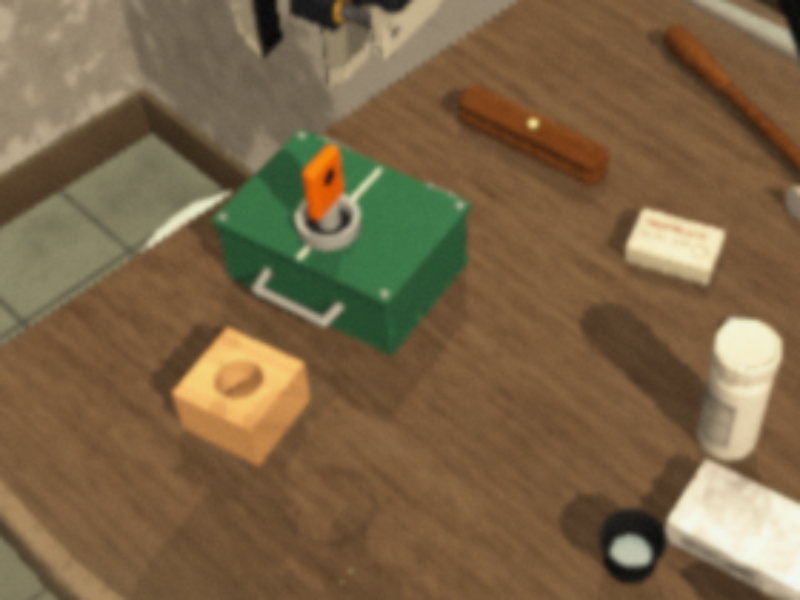

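```bash
python3 - <<'E'
from h import *
z=np.load("w7.npz");p=z["p"];W=z["W"];d=z["d"];q=p.astype(int);r,g,b=q[...,0],q[...,1],q[...,2]
for tol in (2,3.5,6):
    m=(r>150)&(g<170)&(b<90)&(abs(W[...,2]-120.4)<tol);m[265:]=0;P=W[m][:,:2].astype(np.float32);v=cv2.fitLine(P,cv2.DIST_L2,0,.01,.01).ravel();print(tol,m.sum(),np.degrees(np.arctan2(v[1],v[0])),cv2.minAreaRect(P),P.mean(0))
l=(abs(W[...,2]-60)<4)&(r>200)&(b>150)&(g>200);l[:,:305]=0;l[:,320:]=0;l[183:]=0;l[:130]=0;P=W[l][:,:2].astype(np.float32);v=cv2.fitLine(P,cv2.DIST_L2,0,.01,.01).ravel();print("line",l.sum(),np.degrees(np.arctan2(v[1],v[0])))
cv2.imwrite("pics/w7c.png",cv2.resize(p[115:275,260:370,::-1],(412,600),interpolation=cv2.INTER_CUBIC))
E
```

```text
2 360 14.024143 ((547.2341918945312, 35.366371154785156), (31.562240600585938, 9.830296516418457), 14.710755348205566) [548.1348   36.80427]
3.5 386 14.199186 ((547.3455810546875, 35.437034606933594), (31.82359504699707, 9.924625396728516), 14.892199516296387) [548.645     36.906414]
6 397 13.878648 ((547.3455810546875, 35.437034606933594), (31.82359504699707, 9.924625396728516), 14.892199516296387) [549.0253    36.962963]
line 211 13.219817
```

View pics/w7c.png

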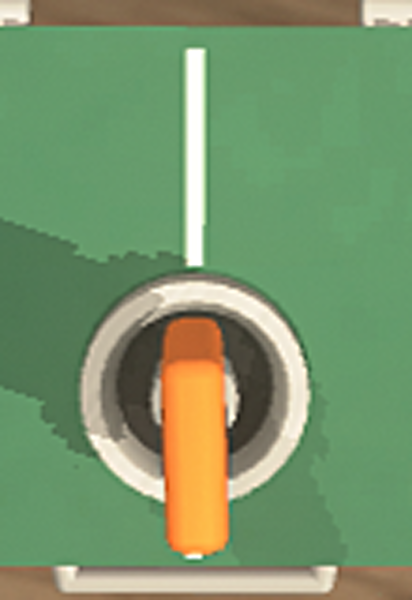

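```bash
python3 - <<'E'
from rig import bot
print(bot.close_job())
E
```

```text
the job is handed in; nothing more can be done
None
```

The box should be locked: the key went fully home, I turned it clockwise to the white line, and it is standing in the lock. I handed the job in at about 30 s of the 72 s allowed.

- **Finding the slot:** I pressed on the hidden plate with about 4 N and turned the key anticlockwise in 3° steps from near the line. The push vanished at a handle angle of about 95°, roughly 1.42 rad anticlockwise of the line. It was one sweep, not back-and-forth rocking, because the first pass found the slot.
- **Dropping home:** The key then sank freely to about 44 mm below the lock's mouth, where the sprung floor pushed back with 2–3 N. I turned it only after that.
- **Turning:** The turn was smooth. The twisting moment stayed under 0.1 N m, so I could not clearly feel the bolt cam's 0.05 N m above the sensor noise.
- **Side load:** The key leaned lightly on the bore wall at times, up to about 2.6 N sideways. I eased this with small shifts.

After letting go and backing off, the last picture shows the key upright with its top at 120.4 mm. Home would be 122 mm, and the camera had read about 1 mm low earlier. The handle measured 13.9–14.9°, depending on the fit, against 13.2° for the line, so it may be 1–1.5° short of exact.

The jar and loupe stand where they were, and the gripper touches nothing.

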